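Tare the weigh pan, then load the slip

TASK

Lower the empty weigh pan gently into the nest on the bench scale so that it sits level, let go, and then press the orange tare key fully down with a light touch of 5 to 10 newtons (its height is set differently each time, so feel for it), hold it down for two seconds and release it. Then pick up the steel slip and set it down inside the pan without dropping it, and leave the key alone from then on. The scale is delicate, so never push hard on it, and leave the other things on the bench where they are.

Things in the scene. Friction and masses are not known exactly. Their poses are not given: they have to be found in the camera images.
- scale: bench scale fixed to the table, 181 x 170 x 36 mm without its nest rails. Origin on the table under the centre of its platform; z up. Its steel platform is at +-43 mm in x and +-69 mm in y. A lower black console at its own -x side (x -119 to -57 mm, top 28 mm above the table) has a display and the orange tare key.
- nest (a point): centre of the nest on the platform's top face, 36 mm above the table; axes as the scale's. Four aluminium rails, 7 mm high and leaning outward, frame a 65 x 115 mm floor (long side along the scale's y) in which the pan stands with 2.5 mm of play on each side; at their tops the rails are 3 mm further out. The platform rides on a spring of about 3 N per mm (6 mm of travel, then a hard stop), so it sinks about half a millimetre under the pan.
- tare_spot (a point): point on the console's top face (28 mm above the table) on the vertical axis of the tare key, 88 mm toward -x and 55 mm toward -y of the scale's origin. The round orange key, 23 mm wide, stands on a dark collar 29 mm wide that is screwed in or out: the top of the unpressed key is anywhere from 10 to 24 mm above this point, differs each time and is not measured; find it by feel. The unpressed key stands 8 mm above its collar.
- tare (a joint): travel of the tare key: 0 m up, 0.005 m fully down. A spring key: it starts to give at about 0.6 N and is fully down at about 5 N, springs back when let go; below that it is a hard stop. Taring registers while it is more than 0.003 m down.
- pan: open rectangular aluminium weigh pan, 60 (its x) x 110 (its y) x 36 mm high, walls and floor 3 mm thick, about 0.15 kg, loose. Origin at the centre of its underside, z up. Can be gripped from above across its 60 mm width. Fits the nest either way round, its y along the scale's y.
- slip: steel slip, a small grey steel bar 10 (its x) x 28 (its y) x 9 mm high, lying loose on the table. Origin at the centre of its underside, z up.
- glue_pot: white pot with a black lid, 45 mm across, 57 mm high; leave alone. Origin under its centre.
- tape_roll: roll of purple tape, 68 mm across, 18 mm high; leave alone. Origin under its centre.
- punch_block: wooden block 36 x 60 mm with three punches standing in it, 65 mm high; leave alone. Origin under its centre.
- oil_bottle: cream bottle with a red nozzle, 39 mm across, 128 mm high; leave alone. Origin under its centre.
- polish_tin: round blue and white tin, 69 mm across, 28 mm high; leave alone. Origin under its centre.
Mind the look-alikes: they are no part of the job. Leave any blue look-alike of the pan alone.

How it is judged:
By the outcome, as a careful person would: the job done as asked, in the order asked, and still so for the second after the job is handed in, with the robot touching nothing.
It also fails if it takes over 72 s, if anything falls off the work surface, if the arm or the gripper's body presses on something with over 40 N, if the wrist force passes 120 N, or if a joint passes its speed limit or range.

ROBOT

A 6-joint arm with a two-finger parallel gripper is mounted at the origin on a cart in front of the work surface, level with it; the furniture and walls round the work are solid. World frame = base frame: x ahead of the robot, y to its left, z up, the work surface at z = 0. Lengths are in m, angles in rad, forces in N, time in s.
With the tool pointing down it reaches from about 0.25 to 0.725 m from the base axis. Payload 9.7 kg.
Tool frame: the origin (TCP) lies at the very end of the fingers, on their centre line; the grasp point (between the pads) lies 19 mm behind it; z points along the fingers, y is the line along which they close (so a half turn about z gives the same grasp; the last joint's range is limited). The gripper opens to 85 mm and grips with 20 to 120 N. Pads are 22 mm wide; open, the fingers measure 114 mm over their backs; the gripper's body (76 mm by 85 mm) begins 54 mm behind the grasp point. The pads swing forward as they close: fully open they stand 13 mm farther back than shut.
Start: joints at [-1.233, 0.087, 0.176, 1.66, 0, 1.571], TCP at [0.182, -0.519, 0.231] pointing down, gripper open.
Joint ranges: [-3.13, 3.13], [-0.85, 1.81], [-1.15, 1.24], [-2.2, 2.28], [-1.44, 1.52], [-3.14, 3.14]. Speed limits (rad/s): [2.22, 2.22, 2.57, 3.14, 3.14, 3.14].

INTERFACE

Orientations are given as a unit quaternion [x, y, z, w].
In Python, from plant import monitor, viewer, job, spotter gives the robot as it stands.
- The arm moves only by the shell command python3 -m inch 'ROWS' [FORCE]. ROWS is JSON, a list of rows, each a list of 3 entries, a list of its own where there are three numbers: the shift along the world's x, y, z in cm, then the turn, a rotation vector about the world's x, y, z in degrees, then the gripper command: -1 is shut, 1 is fully open, values between are in proportion. A call has 1 to 20 rows; each row shifts and turns the commanded pose from where the row before left it; what a row does not reach is not made up. A row lasts 1/12 s, in which the tool goes at most 41.7 mm and 7.16 degrees, less where a joint would pass 70% of its speed; a pose out of reach is approached as far as the arm can. A call is refused whole if a number of a shift passes 4.17 or a number of a turn 7.16, either way. A call with a gripper value outside its range is refused whole. The fingers move at their own pace and stop on an object; FORCE is the grip in N (left out, the last holds). Time passes only in rows, so rows that do not move let the fingers close. It gives the time, the measured TCP pose, the force, the opening and the grip force at its end, in the units of the state.
- monitor.read_state(): the state, without advancing time (a new reading comes with each control period).
- viewer.grab_frame(name): name is "side" or "top" or "wrist"; returns the picture (384x512x3 uint8, red, green, blue); there is no depth.
- viewer.camera_model(name): a dict with "fx", "fy", "cx", "cy" (pixels), "D" ([k1, k2, p1, p2, k3] as OpenCV has them; the pictures are not rectified), "world_to_cam" (4x4, takes a point from world to camera coordinates). Camera axes: x right, y up, looking along -z (the intrinsics and any distortion apply to the point x, -y, -z); pixel columns grow to the right and rows downward; lengths in m; the calibration is good to about 2 mm. A picture is of the moment at which its call begins: read the wrist's pose just before it. camera_model takes no time and is no camera call; for the wrist camera it gives the pose at the moment of the call.
- job.sign_off(): hands the job in; it is judged then, once.
Trained networks look in the newest picture that a camera, given by its name, has taken for a name from the list of things; names that differ only in an ending like _2 or _b are one class to them, and where a whole thing is asked for, a point or a joint stands for the part that bears it (a point fixed in the world has none). Each returns a list of dicts, best first, with "conf" (0 to 1); they miss things now and then, are a little off and sometimes report something else, mostly with a low value. They report only what shows in the picture. A call takes as long as a camera call. They do not tell look-alikes from the thing itself.
- spotter.masks_of(camera, query): "pixels" (384x512 bool, what is visible of it).
- spotter.tip_of(camera, query): "centre" ([x, y, z] in m, in world coordinates, good to about 4 mm: a listed point, or the origin of a listed thing).
The state is a dict: "time": time; "qpos": joint angles; "qd": joint speeds; "tau": joint torques, N m; "position": TCP position; "eef_rot": TCP orientation; "contact_force": force on the tool from outside, world axes, zero at the start; "torque": the same for the moment, N m; "width": opening from 0.0 (shut) to 1.0 (fully open); "grip_force": force on a finger pad.
Only numpy, scipy, OpenCV 4.12 (cv2) and the standard library are available. Lean on these libraries where they do the work, as an engineer would, in place of code of your own. Each camera call takes 0.05 s, during which the arm holds its last target. There are 200 camera calls.

## Working session

There is one attempt and no reset: what is moved stays moved. The work goes in short steps, Python scripts to look and compute and a shell command to move; the robot and the scene stay as the last step left them, time stands still between calls to the robot, and variables do not carry over. Pictures are saved under pics/ and viewed, at most 13 in all, crops included, and the job is handed in when it is done.

```bash
ls; mkdir -p pics
cat > h.py <<'E'
import numpy as np,cv2
from plant import monitor,viewer,job,spotter
def ray(cam,uv,z,m=None):
    m=m or viewer.camera_model(cam)
    K=np.array([[m['fx'],0,m['cx']],[0,m['fy'],m['cy']],[0,0,1]])
    p=cv2.undistortPoints(np.array(uv,float).reshape(-1,1,2),K,np.array(m['D'],float)).reshape(-1,2)
    T=np.linalg.inv(np.array(m['world_to_cam']))
    d=np.c_[p[:,0],-p[:,1],-np.ones(len(p))]@T[:3,:3].T
    o=T[:3,3]
    return o+d*((z-o[2])/d[:,2])[:,None]
def save(cam,name):
    im=viewer.grab_frame(cam); cv2.imwrite('pics/'+name,im[:,:,::-1]); return im
E
python3 - <<'E'
from h import *
a=save('top','top0.png');b=save('side','side0.png')
cv2.imwrite('pics/both.png',cv2.resize(np.hstack([a,b])[:,:,::-1],None,fx=.78,fy=.78))
for q in ['scale','nest','tare_spot','pan','slip','glue_pot','oil_bottle','tape_roll','punch_block','polish_tin']:
    for c in ['top']:
        print(q,c,[(np.round(r['centre'],3).tolist(),round(r['conf'],2)) for r in spotter.tip_of(c,q)])
s=monitor.read_state();print({k:np.round(v,3).tolist() for k,v in s.items()})
E
```

```text
pics
scale top [([0.562, 0.027, 0.003], 0.86)]
nest top [([0.563, 0.028, 0.036], 0.62), ([0.76, -0.064, 0.002], 0.38), ([0.5, -0.388, -0.004], 0.18)]
tare_spot top [([0.494, -0.045, 0.029], 0.72)]
pan top [([0.5, -0.389, -0.002], 0.85), ([0.342, -0.122, -0.001], 0.57)]
slip top [([0.482, -0.168, -0.0], 0.42)]
glue_pot top [([0.291, 0.243, 0.004], 0.43)]
oil_bottle top [([0.759, -0.062, 0.005], 0.63)]
tape_roll top [([0.338, -0.478, -0.003], 0.74), ([0.493, -0.046, 0.027], 0.63)]
punch_block top []
polish_tin top [([0.724, 0.04, 0.002], 0.54)]
{'time': 0.6, 'qpos': [-1.233, 0.087, 0.176, 1.66, -0.0, 1.571], 'qd': [0.001, -0.002, 0.0, 0.0, -0.001, -0.0], 'tau': [0.001, -51.982, 46.469, 0.001, -0.0, -0.0], 'position': [0.182, -0.519, 0.231], 'eef_rot': [0.986, 0.168, -0.0, 0.0], 'contact_force': [0.044, 0.129, -0.34], 'torque': [0.003, 0.042, -0.009], 'grip_force': 0.0, 'width': 0.999}
```

View pics/top0.png

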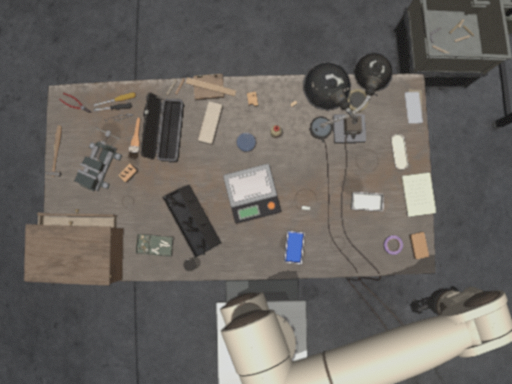

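View pics/side0.png

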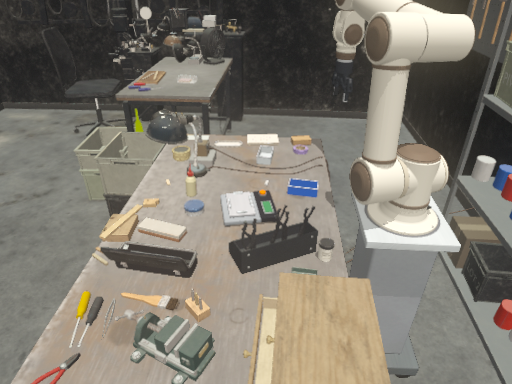

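The top view shows the silver pan at (367,202), with its blue look-alike at (295,247). The scale is at (253,193) with its key at about (271,206), and the slip at (306,208). The networks agree with this. Next I'll get orientations from the masks.

```bash
cat >> h.py <<'E'
def rect(cam,q,z,near,m=None,best=None):
    m=m or viewer.camera_model(cam)
    for r in spotter.masks_of(cam,q):
        cs,_=cv2.findContours(r['pixels'].astype(np.uint8),0,1)
        c=max(cs,key=len).reshape(-1,2)
        if len(c)<5: continue
        P=ray(cam,c,z,m)
        (cx,cy),(w,h),a=cv2.minAreaRect((P[:,:2]*1000).astype(np.float32))
        if near is not None and np.hypot(cx/1e3-near[0],cy/1e3-near[1])>.08: continue
        if w>h: w,h,a=h,w,a+90   # a: direction of short side (deg)
        print(q,'conf',round(r['conf'],2),'c',round(cx,1),round(cy,1),'wh',round(w,1),round(h,1),'short-axis deg',round((a+90)%180-90,1),'n',int(r['pixels'].sum()))
E
python3 - <<'E'
from h import *
viewer.grab_frame('top')
rect('top','pan',.036,(.5,-.389)); rect('top','scale',.036,(.55,.02)); rect('top','slip',.009,(.482,-.168))
print(np.round(np.linalg.inv(viewer.camera_model('wrist')['world_to_cam']),3))
E
```

```text
pan conf 0.69 c 497.1 -388.6 wh 63.3 116.0 short-axis deg -5.4 n 566
scale conf 0.92 c 536.8 22.0 wh 168.9 184.8 short-axis deg -77.6 n 2408
[[ 0.332  0.902  0.276  0.253]
 [-0.943  0.317  0.097 -0.494]
 [ 0.    -0.292  0.956  0.374]
 [ 0.     0.     0.     1.   ]]
```

```bash
python3 -m inch '[[[3.18,1.3,0],[0,0,6.6],1],[[3.18,1.3,0],[0,0,6.6],1],[[3.18,1.3,0],[0,0,6.6],1],[[3.18,1.3,0],[0,0,6.6],1],[[3.18,1.3,0],[0,0,6.6],1],[[3.18,1.3,0],[0,0,6.6],1],[[3.18,1.3,0],[0,0,6.6],1],[[3.18,1.3,0],[0,0,6.6],1],[[3.18,1.3,0],[0,0,6.6],1],[[3.18,1.3,0],[0,0,6.6],1],[[0,0,0],[0,0,0],1],[[0,0,0],[0,0,0],1]]'
cat >> h.py <<'E'
def st():
    s=monitor.read_state()
    from scipy.spatial.transform import Rotation as R
    Rm=R.from_quat(s['eef_rot']).as_matrix()
    print('t',s['time'],'pos',np.round(np.array(s['position'])*1000,1),'y-axis deg',round(np.degrees(np.arctan2(Rm[1,1],Rm[0,1])),1),'z',np.round(Rm[:,2],3),'F',np.round(s['contact_force'],1),'w',round(s['width'],3),'grip',s['grip_force'])
    return s
E
python3 - <<'E'
from h import *
st()
m=viewer.camera_model('wrist'); save('wrist','w1.png')
rect('wrist','pan',.036,(.5,-.389),m)
print([(np.round(r['centre'],4),r['conf']) for r in spotter.tip_of('wrist','pan')])
E
```

```text
time: 1.8
position: [0.5016, -0.3879, 0.2304]
eef_rot: [0.734, 0.679, -0.0, -0.001]
contact_force: [-0.6, 0.2, -0.3]
width: 0.996
grip_force: 0.0
t 1.8 pos [ 501.6 -387.9  230.4] y-axis deg -4.5 z [-0.001  0.001 -1.   ] F [-0.6  0.2 -0.3] w 0.996 grip 0.0
pan conf 0.74 c 498.0 -387.6 wh 61.1 112.0 short-axis deg -5.2 n 4936
[(array([ 0.4977, -0.3894,  0.0025]), 0.89)]
```

View pics/w1.png

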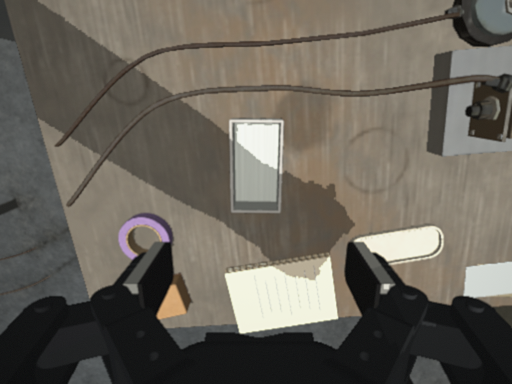

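The pan at (256,165) is clear of the cables. It measures 61x112 mm, which matches its given size, at (498,-388) with yaw -5.2°. Descending to grip it.

```bash
python3 -m inch '[[[-0.36,0,-2.5],[0,0,-0.7],1],[[0,0,-3.5],[0,0,0],1],[[0,0,-3.5],[0,0,0],1],[[0,0,-3.5],[0,0,0],1],[[0,0,-3.5],[0,0,0],1],[[0,0,-3],[0,0,0],1],[[0,0,-1.7],[0,0,0],1],[[0,0,-0.7],[0,0,0],1],[[0,0,-0.34],[0,0,0],1],[[0,0,0],[0,0,0],1],[[0,0,0],[0,0,0],0.3],[[0,0,0],[0,0,0],0.2],[[0,0,0],[0,0,0],0.2],[[0,0,0],[0,0,0],0.2],[[0,0,0],[0,0,0],0.2],[[0,0,0],[0,0,0],0.2]]' 25
python3 -c "from h import *;st()"
```

```text
time: 3.28
position: [0.4974, -0.3897, 0.0108]
eef_rot: [0.739, 0.673, 0.0, 0.001]
contact_force: [-0.9, -1.3, 6.7]
width: 0.7
grip_force: 28.2
t 3.2833 pos [ 497.4 -389.7   10.8] y-axis deg -5.4 z [ 0.002 -0.002 -1.   ] F [-0.9 -1.3  6.7] w 0.7 grip 28.185612559318542
```

```bash
python3 -m inch '[[[0,0,1],[0,0,0],0.2],[[0,0,2.5],[0,0,0],0.2],[[0,0,3.5],[0,0,0],0.2],[[0.5,1.5,3.5],[0,0,2],0.2],[[0.5,3.5,2],[0,0,2],0.2],[[0.5,3.5,2],[0,0,2],0.2],[[0.5,3.5,2],[0,0,2],0.2],[[0.5,3.5,2],[0,0,2],0.2],[[0.5,3.5,2],[0,0,2],0.2],[[0.5,3.5,1.5],[0,0,2],0.2],[[0.5,3.5,1.5],[0,0,2],0.2],[[0.5,3.5,1],[0,0,2.4],0.2],[[0.5,3.5,0.5],[0,0,0],0.2],[[0.5,3.5,0],[0,0,0],0.2],[[0,2,0],[0,0,0],0.2],[[0,0.9,0],[0,0,0],0.2],[[0,0,0],[0,0,0],0.2],[[0,0,0],[0,0,0],0.2]]'
python3 - <<'E'
from h import *
st()
m=viewer.camera_model('wrist'); save('wrist','w2.png')
for q in ['nest','tare_spot','scale']: print(q,[(np.round(r['centre'],4),round(r['conf'],2)) for r in spotter.tip_of('wrist',q)])
E
```

```text
time: 4.78
position: [0.5515, 0.0048, 0.2593]
eef_rot: [0.622, 0.783, -0.0, 0.0]
contact_force: [-0.1, -0.8, -2.1]
width: 0.695
grip_force: 27.7
t 4.7833 pos [551.5   4.8 259.3] y-axis deg 13.1 z [ 0. -0. -1.] F [-0.1 -0.8 -2.1] w 0.695 grip 27.716133892536163
nest [(array([0.5637, 0.0247, 0.0346]), 0.82)]
tare_spot []
scale [(array([ 0.5635,  0.0338, -0.0017]), 0.82)]
```

View pics/w2.png

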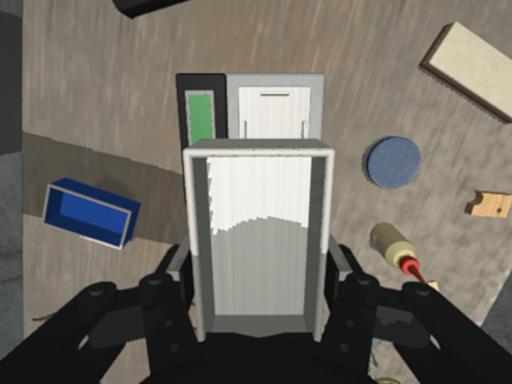

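The scale lines up closely with the image axes, so its yaw is about 13°. The far half of the nest is visible at columns 238–311 and rows 87–140. I'll zoom in to pick its edges.

Run:
```python
from h import *
a=cv2.imread('pics/w2.png')[65:150,225:335]
cv2.imwrite('pics/w2c.png',cv2.resize(a,None,fx=7,fy=7,interpolation=cv2.INTER_CUBIC))
```

```text
(no output)
```

View pics/w2c.png

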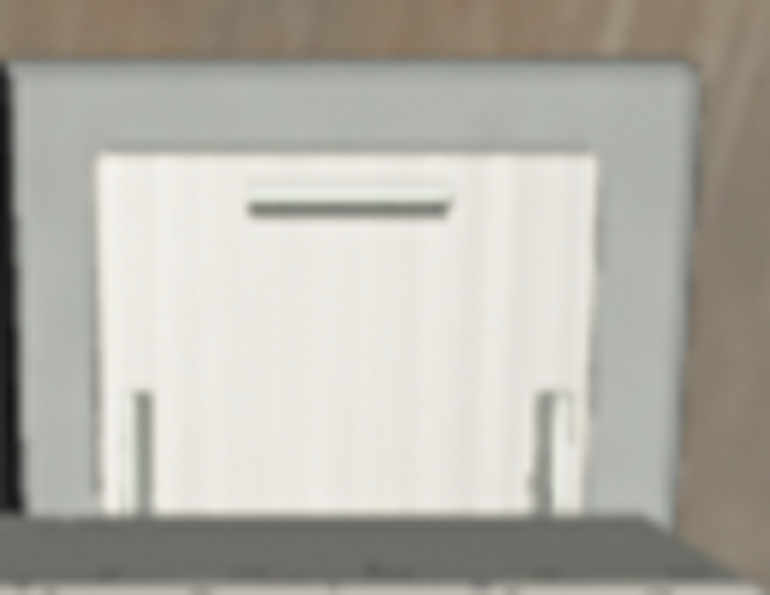

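Run:
```python
from h import *
px=np.array([[97,152],[597,152],[104,510],[581,510],[248,215],[446,215]])/7-.43+[225,65]
P=ray('wrist',px,.036)*1000
print(np.round(P,1))
d=P[1]-P[0]; print('width',np.hypot(*d[:2]),'yaw x',np.degrees(np.arctan2(d[1],d[0])))
for i,j in((0,2),(1,3)):
  d=P[i]-P[j]; print('yaw y',np.degrees(np.arctan2(d[1],d[0]))-90)
for yaw in (12,13,14):
  t=np.radians(yaw); u=np.array([-np.sin(t),np.cos(t)])
  print(yaw,'centre platform',(P[0]+P[1])[:2]/2-69*u,'rail',(P[4]+P[5])[:2]/2-57.5*u)
# pan in grip: top far corners (z = pan top)
```

```text
[[508.7  86.7  36. ]
 [590.3 105.5  36. ]
 [522.2  28.8  36. ]
 [603.8  47.6  36. ]
 [535.6  82.6  36. ]
 [568.2  90.1  36. ]]
width 83.66244813866811 yaw x 12.998878568155865
yaw y 13.02891234493687
yaw y 13.109209141937498
12 centre platform [563.85371402  28.6267893 ] rail [563.86314551  30.08687102]
13 centre platform [565.0294301   28.88743928] rail [564.84290892  30.30407933]
14 centre platform [566.20041815  29.16856864] rail [565.81873229  30.5383538 ]
```

Run:
```python
from h import *
g=cv2.cvtColor(cv2.imread('pics/w2.png'),cv2.COLOR_BGR2GRAY)
for c in (200,256,320): print(c,g[130:165,c])
for r in (220,): print(r,g[r,180:215],g[r,310:345])
T=monitor.read_state(); p=np.array(T['position'])*1000
t=np.radians(13); u=np.array([-np.sin(t),np.cos(t)]);v=np.array([np.cos(t),np.sin(t)])
for z in (.2845,.2485):
 for px in ([200,148.3],[256,148.3],[320,148.3],[256,138]):
  P=ray('wrist',[px],z)[0]*1000; d=(P-p)[:2]; print(z,px,'along pan y',round(d@u,1),'x',round(d@v,1))
```

```text
200 [131 131 130 130 130 131 131 129 120 108 107 109 109 109 109 109 101 101
 135 177 203 222 228 223 208 186 156 117  83  76  78  78  78  78  78]
256 [233 233 233 233 233 234 234 228 182 122 105 109 109 109 109 109 109 115
 147 181 206 227 233 225 197 172 189 229 242 242 241 241 241 241 241]
320 [162 159 158 156 155 155 155 156 155 150 134 115 108 107 107 107 103 112
 144 162 183 221 227 220 203 177 135  86  74  78  77  78  78  77  78]
220 [ 86  88  86  85  84  84  83 106 162 199 214 217 213 199 178 151 111  81
  76  78  79  80  78  78  79  80  80  77  78 104 149 187 230 238 239] [ 78  81  82  82  83  81  80  79  76  75  83 111 142 172 196 211 218 216
 202 176 145 135 134 135 142 148 148 145 142 139 139 136 134 130 126]
0.2845 [200, 148.3] along pan y 56.7 x -22.8
0.2845 [256, 148.3] along pan y 56.7 x -0.5
0.2845 [320, 148.3] along pan y 56.7 x 24.9
0.2845 [256, 138] along pan y 60.7 x -0.5
0.2485 [200, 148.3] along pan y 51.0 x -29.9
0.2485 [256, 148.3] along pan y 51.0 x -0.8
0.2485 [320, 148.3] along pan y 51.0 x 32.4
0.2485 [256, 138] along pan y 56.3 x -0.8
```

```bash
python3 -m inch '[[[0.67,1.14,-2],[0,0,0],0.2],[[0.66,1.14,-3.2],[0,0,0],0.2],[[0,0,-3.5],[0,0,0],0.2],[[0,0,-3.5],[0,0,0],0.2],[[0,0,-3.2],[0,0,0],0.2],[[0,0,-2.3],[0,0,0],0.2],[[0,0,-1.3],[0,0,0],0.2],[[0,0,-0.7],[0,0,0],0.2],[[0,0,0],[0,0,0],0.2],[[0,0,0],[0,0,0],0.2]]'
python3 - <<'E'
from h import *
st()
a=save('wrist','w3.png');b=save('side','s3.png')
b=cv2.resize(b[170:250,190:310],(768,512),interpolation=cv2.INTER_CUBIC)
a=cv2.resize(a,(683,512))
cv2.imwrite('pics/c3.png',cv2.resize(np.hstack([a,b])[:,:,::-1],(800,283),interpolation=cv2.INTER_AREA))
E
```

```text
time: 5.82
position: [0.5656, 0.0276, 0.0631]
eef_rot: [0.622, 0.783, 0.0, 0.001]
contact_force: [-1.0, 1.1, -0.2]
width: 0.696
grip_force: 27.7
t 5.8167 pos [565.6  27.6  63.1] y-axis deg 13.0 z [ 0.001  0.    -1.   ] F [-1.   1.1 -0.2] w 0.696 grip 27.65154093503952
```

View pics/c3.png

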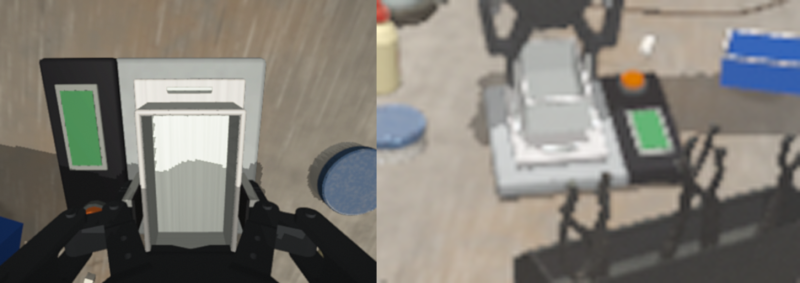

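The pan hangs just over the nest. In this same picture I'll check the pan's far edge against the platform's far edge.

Run:
```python
from h import *
a=cv2.imread('pics/w3.png')[70:230,150:370]
cv2.imwrite('pics/w3c.png',cv2.resize(a,(770,560),interpolation=cv2.INTER_CUBIC))
```

```text
(no output)
```

View pics/w3c.png

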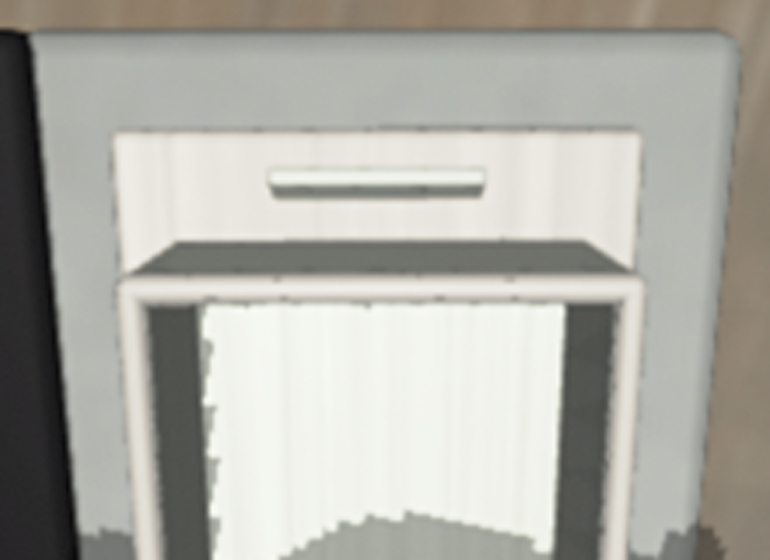

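Run:
```python
from h import *
f=lambda q:np.array(q)/3.5-.36+[150,70]
p=np.array(monitor.read_state()['position'])[:2]*1000
t=np.radians(13); u=np.array([-np.sin(t),np.cos(t)]);v=np.array([np.cos(t),np.sin(t)])
for n,z,q in [('platform',.036,[(114,131),(641,131)]),('rail foot',.036,[(269,196),(485,196)]),('pan top',.0883,[(120,276),(643,276)]),('pan bottom',.0523,[(180,241),(585,241)])]:
  P=ray('wrist',f(q),z)[:,:2]*1000-p
  print(n,'y',np.round(P@u,1),'x',np.round(P@v,1),'mid x',round((P@v).mean(),1))
```

```text
platform y [71.3 71.3] x [-41.9  41.8] mid x -0.1
rail foot y [61.1 61.2] x [-17.6  17.3] mid x -0.2
pan top y [56.5 56.5] x [-29.5  30.4] mid x 0.4
pan bottom y [55.9 56. ] x [-29.3  30.7] mid x 0.7
```

```bash
python3 -m inch '[[[-0.09,0.13,-0.2],[0,0,0],0.2],[[0,0,-0.25],[0,0,0],0.2],[[0,0,-0.25],[0,0,0],0.2],[[0,0,-0.15],[0,0,0],0.2],[[0,0,-0.15],[0,0,0],0.2],[[0,0,-0.15],[0,0,0],0.2],[[0,0,-0.15],[0,0,0],0.2],[[0,0,0],[0,0,0],0.2],[[0,0,0],[0,0,0],0.2]]'
```

```text
time: 6.67
position: [0.564, 0.0292, 0.0488]
eef_rot: [0.622, 0.783, -0.0, -0.0]
contact_force: [0.2, 0.4, -1.1]
width: 0.694
grip_force: 27.7
```

```bash
python3 -m inch '[[[0,0,-0.07],[0,0,0],0.2],[[0,0,-0.07],[0,0,0],0.2],[[0,0,-0.06],[0,0,0],0.2],[[0,0,0],[0,0,0],0.2],[[0,0,0],[0,0,0],0.2]]'
```

```text
time: 7.08
position: [0.5641, 0.0292, 0.0469]
eef_rot: [0.622, 0.783, 0.0, 0.0]
contact_force: [-0.5, 1.0, -0.5]
width: 0.696
grip_force: 27.7
```

```bash
python3 -m inch '[[[0,0,-0.05],[0,0,0],0.2],[[0,0,-0.05],[0,0,0],0.2],[[0,0,0],[0,0,0],0.2],[[0,0,0],[0,0,0],0.2]]'
```

```text
time: 7.42
position: [0.5641, 0.0292, 0.0461]
eef_rot: [0.622, 0.783, 0.0, 0.0]
contact_force: [-0.9, 0.4, 0.9]
width: 0.696
grip_force: 28.0
```

```bash
python3 -m inch '[[[0,0,0],[0,0,0],0.4],[[0,0,0],[0,0,0],0.5],[[0,0,0],[0,0,0],0.7],[[0,0,0],[0,0,0],0.7],[[0,0,0.5],[0,0,0],0.7],[[0,0,1.5],[0,0,0],0.7],[[0,0,3],[0,0,0],0.7],[[0,0,4],[0,0,0],0.7],[[0,0,4],[0,0,0],0.7],[[0,0,2],[0,0,0],0.7],[[0,0,0],[0,0,0],0.7],[[0,0,0],[0,0,0],0.7]]'
python3 - <<'E'
from h import *
st()
save('wrist','w4.png')
for q in ['tare_spot','nest','pan']: print(q,[(np.round(r['centre'],4),round(r['conf'],2)) for r in spotter.tip_of('wrist',q)])
E
```

```text
time: 8.42
position: [0.5648, 0.0292, 0.1976]
eef_rot: [0.622, 0.783, 0.001, 0.001]
contact_force: [0.2, 0.2, -0.1]
width: 0.848
grip_force: 0.0
t 8.4167 pos [564.8  29.2 197.6] y-axis deg 13.1 z [ 0.003  0.    -1.   ] F [ 0.2  0.2 -0.1] w 0.848 grip 0.0
tare_spot [(array([ 0.4885, -0.0412,  0.027 ]), 0.66), (array([ 0.7547, -0.0661, -0.0014]), 0.54)]
nest []
pan [(array([0.561 , 0.0294, 0.0356]), 0.84), (array([ 0.3421, -0.1221, -0.0014]), 0.58)]
```

View pics/w4.png

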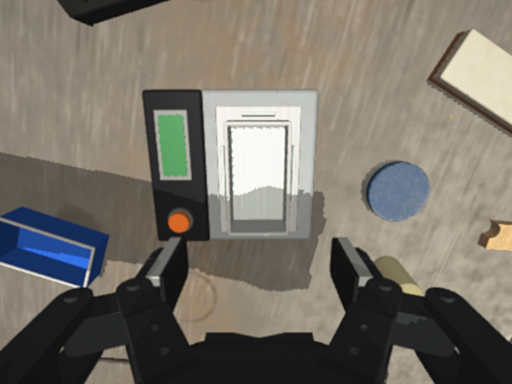

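The pan sits in the nest with rails visible around it, and the key is at (179,222). From the scale geometry the tare spot is at about (491,-43), consistent with the networks. Shutting the gripper and moving over the key.

```bash
python3 -c "
from h import *
print(ray('wrist',[[179,222]],.045)*1000)"
python3 -m inch '[[[-1.84,-1.81,0],[0,0,0],-1],[[-1.84,-1.82,0],[0,0,0],-1],[[-1.85,-1.81,-0.5],[0,0,0],-1],[[-1.85,-1.82,-2],[0,0,0],-1],[[0,0,-3],[0,0,0],-1],[[0,0,-3],[0,0,0],-1],[[0,0,-2.5],[0,0,0],-1],[[0,0,-1.5],[0,0,0],-1],[[0,0,-0.8],[0,0,0],-1],[[0,0,0],[0,0,0],-1],[[0,0,0],[0,0,0],-1],[[0,0,0],[0,0,0],-1]]' 20
```

```text
[[491.84101531 -38.79110815  45.        ]]
time: 9.62
position: [0.4908, -0.0434, 0.064]
eef_rot: [0.622, 0.783, 0.0, 0.001]
contact_force: [0.1, -0.4, 0.9]
width: 0.003
grip_force: 0.0
```

```bash
python3 -m inch '[[[0,0.12,-0.5],[0,0,0],-1],[[0,0,-0.4],[0,0,0],-1],[[0,0,-0.2],[0,0,0],-1],[[0,0,0],[0,0,0],-1],[[0,0,0],[0,0,0],-1]]'
```

```text
time: 10.03
position: [0.4902, -0.0422, 0.0518]
eef_rot: [0.622, 0.783, -0.0, -0.0]
contact_force: [0.2, 0.1, -0.2]
width: -0.003
grip_force: 0.0
```

```bash
python3 -m inch '[[[0,0,-0.1],[0,0,0],-1],[[0,0,-0.1],[0,0,0],-1],[[0,0,-0.1],[0,0,0],-1],[[0,0,0],[0,0,0],-1],[[0,0,0],[0,0,0],-1]]'
```

```text
time: 10.45
position: [0.4902, -0.0422, 0.0488]
eef_rot: [0.622, 0.783, -0.0, -0.0]
contact_force: [0.1, 0.1, 0.4]
width: -0.0
grip_force: 0.0
```

```bash
python3 -m inch '[[[0,0,-0.1],[0,0,0],-1],[[0,0,-0.1],[0,0,0],-1],[[0,0,-0.1],[0,0,0],-1],[[0,0,0],[0,0,0],-1],[[0,0,0],[0,0,0],-1]]'
```

```text
time: 10.87
position: [0.4902, -0.0422, 0.0458]
eef_rot: [0.622, 0.783, -0.0, -0.0]
contact_force: [-1.0, -0.8, -0.3]
width: 0.002
grip_force: 0.0
```

```bash
python3 -m inch '[[[0,0,-0.1],[0,0,0],-1],[[0,0,-0.1],[0,0,0],-1],[[0,0,-0.1],[0,0,0],-1],[[0,0,0],[0,0,0],-1],[[0,0,0],[0,0,0],-1]]'
```

```text
time: 11.28
position: [0.4902, -0.0422, 0.0428]
eef_rot: [0.622, 0.783, -0.0, -0.0]
contact_force: [0.1, 0.9, 0.0]
width: -0.0
grip_force: 0.0
```

```bash
python3 -m inch '[[[0,0,-0.1],[0,0,0],-1],[[0,0,-0.1],[0,0,0],-1],[[0,0,-0.1],[0,0,0],-1],[[0,0,0],[0,0,0],-1],[[0,0,0],[0,0,0],-1]]'
```

```text
time: 11.7
position: [0.4904, -0.0422, 0.04]
eef_rot: [0.622, 0.783, 0.0, 0.0]
contact_force: [0.1, -0.5, 1.7]
width: -0.002
grip_force: 0.9
```

```bash
python3 -m inch '[[[0,0,-0.1],[0,0,0],-1],[[0,0,-0.1],[0,0,0],-1],[[0,0,0],[0,0,0],-1],[[0,0,0],[0,0,0],-1]]'
```

```text
time: 12.03
position: [0.4904, -0.0422, 0.038]
eef_rot: [0.622, 0.783, 0.0, 0.0]
contact_force: [-0.6, 0.7, 5.1]
width: 0.001
grip_force: 1.8
```

```bash
python3 -m inch '[[[0,0,-0.05],[0,0,0],-1],[[0,0,0],[0,0,0],-1],[[0,0,0],[0,0,0],-1]]'; python3 -c "
from h import *
for i in range(4): viewer.grab_frame('wrist'); s=st()"
```

```text
time: 12.28
position: [0.4904, -0.0422, 0.0375]
eef_rot: [0.622, 0.783, 0.0, 0.0]
contact_force: [0.1, 0.0, 4.2]
width: -0.002
grip_force: 2.0
t 12.3333 pos [490.4 -42.2  37.5] y-axis deg 13.1 z [ 0. -0. -1.] F [ 0.4 -0.6  4.6] w 0.0 grip 2.0782723277807236
t 12.3833 pos [490.4 -42.2  37.5] y-axis deg 13.1 z [ 0. -0. -1.] F [-0.3  0.5  4.3] w -0.003 grip 2.104356028139591
t 12.4333 pos [490.4 -42.2  37.5] y-axis deg 13.1 z [ 0.  0. -1.] F [-0.  -0.1  4.2] w 0.001 grip 2.1065954491496086
t 12.4833 pos [490.4 -42.2  37.5] y-axis deg 13.1 z [ 0. -0. -1.] F [0.2 0.4 4.6] w -0.002 grip 2.1104049682617188
```

```bash
python3 -m inch '[[[0,0,-0.05],[0,0,0],-1],[[0,0,-0.03],[0,0,0],-1],[[0,0,0],[0,0,0],-1],[[0,0,0],[0,0,0],-1]]'; python3 -c "
from h import *
for i in range(3): viewer.grab_frame('wrist'); s=st()"
```

```text
time: 12.82
position: [0.4904, -0.0422, 0.0366]
eef_rot: [0.622, 0.783, 0.0, 0.0]
contact_force: [-0.3, -0.3, 4.5]
width: 0.002
grip_force: 2.4
t 12.8667 pos [490.4 -42.2  36.7] y-axis deg 13.1 z [ 0. -0. -1.] F [ 0.9 -0.   5. ] w 0.002 grip 2.381250411272049
t 12.9167 pos [490.4 -42.2  36.6] y-axis deg 13.1 z [ 0. -0. -1.] F [ 0.7 -0.3  5.7] w 0.002 grip 2.400033585727215
t 12.9667 pos [490.4 -42.2  36.7] y-axis deg 13.1 z [ 0. -0. -1.] F [ 0.8 -0.7  5. ] w 0.001 grip 2.4235567823052406
```

```bash
python3 -m inch '[[[0,0,-0.03],[0,0,0],-1],[[0,0,0],[0,0,0],-1],[[0,0,0],[0,0,0],-1]]'; python3 -c "
from h import *
for i in range(3): viewer.grab_frame('wrist'); s=st()"
```

```text
time: 13.22
position: [0.4904, -0.0422, 0.0365]
eef_rot: [0.622, 0.783, 0.0, 0.0]
contact_force: [0.3, 0.2, 6.4]
width: 0.002
grip_force: 3.2
t 13.2667 pos [490.4 -42.2  36.5] y-axis deg 13.1 z [ 0. -0. -1.] F [0.1 0.2 6.3] w 0.005 grip 3.152080625295639
t 13.3167 pos [490.4 -42.2  36.5] y-axis deg 13.1 z [ 0.  0. -1.] F [-0.6  0.1  6.8] w 0.003 grip 3.1521256640553474
t 13.3667 pos [490.4 -42.2  36.5] y-axis deg 13.1 z [ 0.  0. -1.] F [0.1 1.  6.7] w 0.002 grip 3.151307925581932
```

```bash
Z='' ; python3 -m inch '[[[0,0,0],[0,0,0],-1],[[0,0,0],[0,0,0],-1],[[0,0,0],[0,0,0],-1],[[0,0,0],[0,0,0],-1],[[0,0,0],[0,0,0],-1],[[0,0,0],[0,0,0],-1],[[0,0,0],[0,0,0],-1],[[0,0,0],[0,0,0],-1],[[0,0,0],[0,0,0],-1],[[0,0,0],[0,0,0],-1],[[0,0,0],[0,0,0],-1],[[0,0,0],[0,0,0],-1],[[0,0,0],[0,0,0],-1],[[0,0,0],[0,0,0],-1],[[0,0,0],[0,0,0],-1],[[0,0,0],[0,0,0],-1],[[0,0,0],[0,0,0],-1],[[0,0,0],[0,0,0],-1],[[0,0,0],[0,0,0],-1],[[0,0,0],[0,0,0],-1]]' && python3 -m inch '[[[0,0,0],[0,0,0],-1],[[0,0,0],[0,0,0],-1],[[0,0,0],[0,0,0],-1],[[0,0,0],[0,0,0],-1],[[0,0,0],[0,0,0],-1]]' && python3 -m inch '[[[0,0,0.3],[0,0,0],-1],[[0,0,0.7],[0,0,0],-1],[[0,0,2],[0,0,0],-1],[[0,0,3],[0,0,0],-1],[[0,-2,3],[0,0,0],-0.5],[[0,-3,3],[0,0,0],-0.2],[[0,-3,3],[0,0,0],-0.2],[[0,-3,1],[0,0,0],-0.2],[[0,-2,0],[0,0,0],-0.2],[[0,0,0],[0,0,0],-0.2],[[0,0,0],[0,0,0],-0.2]]'
python3 - <<'E'
from h import *
st()
m=viewer.camera_model('wrist');save('wrist','w5.png')
print([(np.round(r['centre'],4),round(r['conf'],2)) for r in spotter.tip_of('wrist','slip')])
rect('wrist','slip',.009,None,m)
E
```

```text
time: 15.03
position: [0.4904, -0.0422, 0.0365]
eef_rot: [0.622, 0.783, 0.0, 0.0]
contact_force: [0.8, 0.6, 6.9]
width: 0.003
grip_force: 3.2
time: 15.45
position: [0.4904, -0.0422, 0.0365]
eef_rot: [0.622, 0.783, 0.0, 0.0]
contact_force: [-0.0, -0.3, 6.1]
width: 0.001
grip_force: 3.2
time: 16.37
position: [0.4898, -0.1718, 0.1949]
eef_rot: [0.623, 0.782, -0.0, -0.001]
contact_force: [0.5, 0.3, 0.2]
width: 0.398
grip_force: 0.0
t 16.3667 pos [ 489.8 -171.8  194.9] y-axis deg 12.9 z [-0.001  0.001 -1.   ] F [0.5 0.3 0.2] w 0.398 grip 0.0
[(array([ 0.4866, -0.1698, -0.0026]), 0.59)]
slip conf 0.75 c 481.8 -167.7 wh 10.5 28.5 short-axis deg -6.8 n 216
slip conf 0.34 c 744.2 -71.4 wh 18.6 38.5 short-axis deg 26.8 n 468
```

View pics/w5.png

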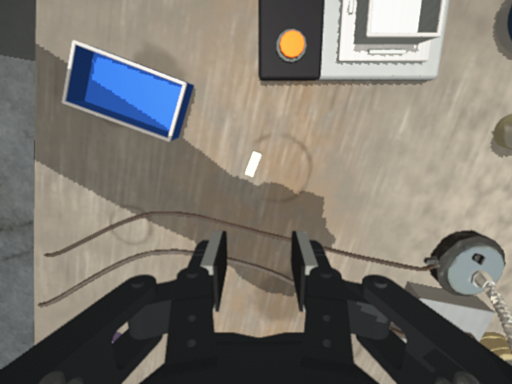

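The slip at (253,164) measures 10.5x28.5 mm at (482,-168), with its short axis at -6.8°. Both cameras agree, so I'll align and descend.

```bash
python3 -m inch '[[[-0.37,0.18,-2],[0,0,-6.6],-0.4],[[-0.36,0.17,-3],[0,0,-6.6],-0.4],[[0,0,-3.5],[0,0,-6.5],-0.4],[[0,0,-3.5],[0,0,0],-0.4],[[0,0,-3],[0,0,0],-0.4],[[0,0,-2],[0,0,0],-0.4],[[0,0,-1.2],[0,0,0],-0.4],[[0,0,0],[0,0,0],-0.4],[[0,0,0],[0,0,0],-0.4]]'
python3 - <<'E'
from h import *
st()
E
```

```text
time: 17.27
position: [0.483, -0.1671, 0.0136]
eef_rot: [0.747, 0.665, -0.0, -0.0]
contact_force: [0.1, -0.2, 0.6]
width: 0.299
grip_force: 0.0
t 17.2667 pos [ 483.  -167.1   13.6] y-axis deg -6.6 z [-0.  0. -1.] F [ 0.1 -0.2  0.6] w 0.299 grip 0.0
```

```bash
python3 -m inch '[[[0,-0.1,-0.6],[0,0,0],-0.4],[[0,0,-0.4],[0,0,0],-0.4],[[0,0,-0.13],[0,0,0],-0.4],[[0,0,0],[0,0,0],-0.4],[[0,0,0],[0,0,0],-0.8],[[0,0,0],[0,0,0],-1],[[0,0,0],[0,0,0],-1],[[0,0,0],[0,0,0],-1],[[0,0,0],[0,0,0],-1]]' 30
python3 -c "from h import *;st()"
```

```text
time: 18.02
position: [0.4832, -0.1688, 0.0023]
eef_rot: [0.747, 0.665, 0.0, 0.0]
contact_force: [0.3, -0.1, 4.3]
width: 0.101
grip_force: 31.5
t 18.0167 pos [ 483.2 -168.8    2.3] y-axis deg -6.6 z [ 0.001 -0.    -1.   ] F [ 0.3 -0.1  4.3] w 0.101 grip 31.462454795837402
```

```bash
python3 -m inch '[[[0,0,1],[0,0,0],-1],[[0,0,3],[0,0,0],-1],[[0,0,4],[0,0,0],-1],[[0,0,4],[0,0,0],-1],[[0.81,1.99,3],[0,0,-7.04],-1],[[0.81,1.99,1],[0,0,-7.04],-1],[[0.81,1.99,0],[0,0,-7.04],-1],[[0.81,1.99,0],[0,0,-7.04],-1],[[0.81,1.99,0],[0,0,-7.04],-1],[[0.81,1.99,0],[0,0,-7.04],-1],[[0.81,1.99,0],[0,0,-7.04],-1],[[0.81,1.99,0],[0,0,-7.04],-1],[[0.81,1.99,0],[0,0,-7.04],-1],[[0.81,1.99,0],[0,0,-7.04],-1],[[0,0,0],[0,0,0],-1],[[0,0,0],[0,0,0],-1]]'
python3 - <<'E'
from h import *
s=st(); print(np.round(s['qpos'],2))
a=save('wrist','w6.png');b=save('side','s6.png')
b=cv2.resize(b[170:250,190:310],(768,512),interpolation=cv2.INTER_CUBIC)
a=cv2.resize(a,(683,512))
cv2.imwrite('pics/c6.png',cv2.resize(np.hstack([a,b])[:,:,::-1],(800,283),interpolation=cv2.INTER_AREA))
print([(np.round(r['centre'],4),round(r['conf'],2)) for r in spotter.tip_of('wrist','pan')])
E
```

```text
time: 19.35
position: [0.5639, 0.0311, 0.162]
eef_rot: [0.993, 0.114, -0.0, 0.0]
contact_force: [0.0, -0.8, 1.0]
width: 0.097
grip_force: 31.0
t 19.35 pos [563.9  31.1 162. ] y-axis deg -76.9 z [-0.001 -0.    -1.   ] F [ 0.  -0.8  1. ] w 0.097 grip 30.97614884376526
[ 0.06  0.11  0.06  1.53 -0.    2.97]
[(array([0.5659, 0.0285, 0.0381]), 0.94), (array([ 0.4923, -0.0415,  0.0267]), 0.16)]
```

View pics/c6.png

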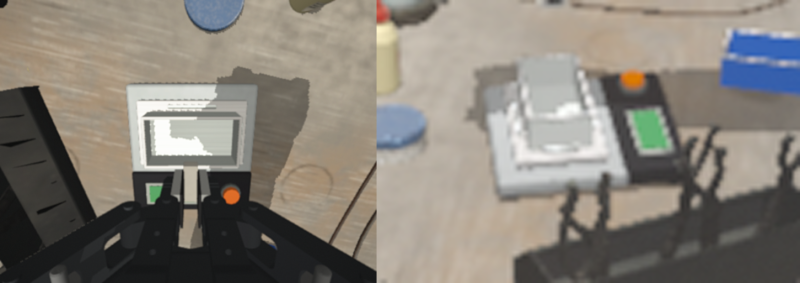

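```bash
python3 -m inch '[[[0,0,-2],[0,0,0],-1],[[0,0,-3],[0,0,0],-1],[[0,0,-3],[0,0,0],-1],[[0,0,-1.7],[0,0,0],-1],[[0,0,-0.8],[0,0,0],-1],[[0,0,-0.4],[0,0,0],-1],[[0,0,-0.3],[0,0,0],-1],[[0,0,-0.2],[0,0,0],-1],[[0,0,0],[0,0,0],-1],[[0,0,0],[0,0,0],-1]]'
```

```text
time: 20.33
position: [0.5645, 0.0303, 0.0489]
eef_rot: [0.994, 0.113, 0.001, 0.0]
contact_force: [0.5, 0.7, -0.4]
width: 0.102
grip_force: 31.0
```

```bash
python3 -m inch '[[[0,0,-0.2],[0,0,0],-1],[[0,0,-0.2],[0,0,0],-1],[[0,0,-0.15],[0,0,0],-1],[[0,0,-0.1],[0,0,0],-1],[[0,0,0],[0,0,0],-1],[[0,0,0],[0,0,0],-1]]'
```

```text
time: 20.83
position: [0.5639, 0.0304, 0.0413]
eef_rot: [0.994, 0.113, -0.0, -0.0]
contact_force: [-1.3, -0.1, -1.0]
width: 0.1
grip_force: 31.0
```

```bash
python3 -m inch '[[[0,0,-0.07],[0,0,0],-1],[[0,0,-0.06],[0,0,0],-1],[[0,0,0],[0,0,0],-1],[[0,0,0],[0,0,0],-1]]'; python3 -c "
from h import *
for i in range(2): viewer.grab_frame('wrist'); s=st()"
```

```text
time: 21.17
position: [0.5641, 0.0304, 0.0403]
eef_rot: [0.994, 0.113, 0.0, -0.0]
contact_force: [1.2, -0.6, 2.6]
width: 0.105
grip_force: 31.2
t 21.2167 pos [564.1  30.4  40.3] y-axis deg -77.0 z [ 0.  0. -1.] F [-0.9  1.3  2.2] w 0.107 grip 31.198936700820923
t 21.2667 pos [564.1  30.4  40.3] y-axis deg -77.0 z [ 0.  0. -1.] F [-0.5 -0.   2.6] w 0.105 grip 31.20412588119507
```

Contact at about 2.5 N. Opening a little and retreating straight up.

```bash
python3 -m inch '[[[0,0,0],[0,0,0],-0.7],[[0,0,0],[0,0,0],-0.5],[[0,0,0],[0,0,0],-0.5],[[0,0,0],[0,0,0],-0.5],[[0,0,0.5],[0,0,0],-0.5],[[0,0,1.5],[0,0,0],-0.5],[[0,0,3],[0,0,0],-0.5],[[0,0,4],[0,0,0],-0.5],[[0,0,4],[0,0,0],-0.5],[[0,0,4],[0,0,0],-0.5],[[0,0,2],[0,0,0],-0.5],[[0,0,0],[0,0,0],-0.5],[[0,0,0],[0,0,0],-0.5]]'
python3 - <<'E'
from h import *
st()
a=save('wrist','w7.png');b=save('side','s7.png')
b=cv2.resize(b[170:250,190:310],(768,512),interpolation=cv2.INTER_CUBIC)
a=cv2.resize(a[60:300,120:400],(597,512))
cv2.imwrite('pics/c7.png',cv2.resize(np.hstack([a,b])[:,:,::-1],(800,300),interpolation=cv2.INTER_AREA))
E
```

```text
time: 22.35
position: [0.5646, 0.0304, 0.2318]
eef_rot: [0.994, 0.113, 0.001, 0.0]
contact_force: [-0.1, 0.6, 0.4]
width: 0.246
grip_force: 0.0
t 22.35 pos [564.6  30.4 231.8] y-axis deg -77.0 z [ 0.003  0.    -1.   ] F [-0.1  0.6  0.4] w 0.246 grip 0.0
```

View pics/c7.png

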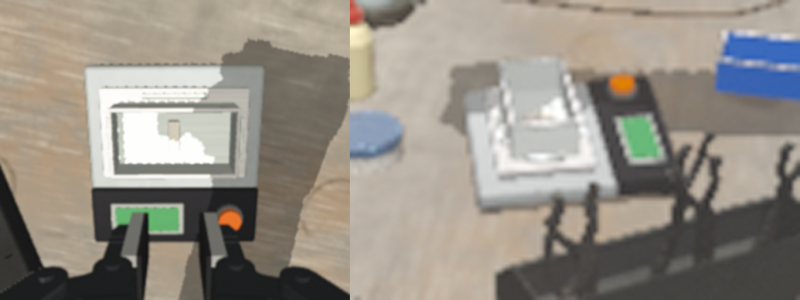

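The slip lies flat in the pan at (174,129), the pan sits level in the nest, and the gripper is clear.

```bash
python3 -c "from h import *;print(job.sign_off())"
```

```text
the job is handed in; nothing more can be done
None
```

The job is done and handed in at about 22 s: the pan is level in the nest, the tare key was held fully down at about 6.5 N for just over two seconds and released, and the slip was then set down gently inside the pan.

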